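Start the spray booth from its control box

TASK

Start up the glaze spray booth from the grey control box, pressing with the closed fingertips: first press the raised, white-dotted end of the black rocker right down so that it tips over to on, then push in the blue button and after it the yellow button, each fully home so that it stays in. Do not press the red stop button, and leave the jar, stamp, stilt and tape round the box alone: nothing is to be gripped or lifted. Finish with the hand clear of everything.

Things in the scene. Friction and masses are not known exactly. Their poses are not given: they have to be found in the camera images.
- control_box: Grey control box fixed to the bench, 150 (x) x 330 (y) x 60 mm high, metal top. Origin: centre of its underside; x to its back (away from the robot), y along its length to the left. On its top, on the centre line, are four controls at y = -112.5, -37.5, 37.5 and 112.5 mm: black rocker, blue, yellow and red button. Which is in which place varies, as do the box's place and yaw.
- rocker (a joint): Angle of the black rocker (rad): 0 to 0.05 = off, dotted end raised; 0.32 = on, dotted end fully down. It stays where it is left. Tipping it takes about 1.2 N at the dot, more the nearer to its middle one pushes. It is a paddle 76 mm long (along the box's x), 34 mm wide, pivoting about its middle, in a grey frame 92 x 48 mm, 9 mm above the box top.
- rocker_dot (a point): Centre of the white dot (12 mm) on top of the rocker's raised end, 26 mm from the pivot toward the back of the box. About 87 mm above the bench when off, 79 mm when on; moves with the rocker. Push straight down here with the whole fingertip on this half: one that straddles the middle cannot tip it.
- blue (a joint): Travel of the blue button (m): about 0 = out, 0.008 = fully in. No spring: it slides stiffly (about 2.5 N) straight down and stays where it is pushed.
- blue_top (a point): Centre of the blue button's flat round top, 36 mm across. 80 mm above the bench when out, 72 mm when fully in (then still 5 mm above its black collar, 50 mm across). Moves with the button.
- yellow (a joint): Travel of the yellow button (m): about 0 = out, 0.008 = fully in; same kind as the blue one.
- yellow_top (a point): Centre of the yellow button's flat round top, 36 mm across; heights as for the blue one.
- red (a joint): Travel of the red stop button (m): 0 = out, 0.005 = fully in; it springs back. It is not to be pressed.
- red_top (a point): Centre of the top of the red mushroom-headed stop button, 40 mm across, 84 mm above the bench.
- tape_roll: Loose bystander, leave it where it stands: roll of tan masking tape lying flat, 64 mm across, 19 mm high, left of the box. Origin: centre of its underside.
- stamp_a: Loose bystander, leave it where it stands: turned wooden stamp standing upright, 29 mm across, 58 mm high, in front of the box. Origin: centre of its underside.
- jar_clear: Loose bystander, leave it where it stands: glaze jar with a black lid, 56 mm across, 58 mm high, in front of the box. Origin: centre of its underside.
- stilt_b: Loose bystander, leave it where it stands: white three-armed kiln stilt lying flat, 53 x 51 x 18 mm, in front of the box. Origin: centre of its underside.

How it is judged:
On the way, in this order (a step that is already met when the one before it is completed fails the run):
1. the rocker is tipped to on (value of joint rocker above 0.26 rad), for 0.1 s.
2. the blue button is pushed in (value of joint rocker above 0.26 rad and value of joint blue above 0.006 m), for 0.1 s.
3. the yellow button is pushed in (all of step 2 and value of joint yellow above 0.006 m), for 0.1 s.
At the end, for the whole second after the job is handed in: The rocker is on (over 0.26 of 0.32 rad), the blue and yellow buttons are in (over 6 of 8 mm), the red button is out (under 1.5 mm), and tape, stamp, jar and stilt are at rest within 25 mm of where they stood (all of step 3 and value of joint red below 0.0015 m and linear speed of each of tape_roll, stamp_a, jar_clear, stilt_b below 0.02 m/s and distance of each of tape_roll, stamp_a, jar_clear, stilt_b from where it was at the start of the episode below 0.025 m); the robot touches nothing.
It fails at once if a button is pushed in before the rocker is on (value of joint any of blue, yellow above 0.003 m and not (value of joint rocker above 0.26 rad)).
It fails at once if the yellow button is pushed in before the blue one is in (value of joint yellow above 0.003 m and not (value of joint blue above 0.006 m)).
It fails at once if the red stop button is pressed (over 1.5 mm) (value of joint red above 0.0015 m).
It fails at once if a loose bystander is lifted, carried or shoved (over 25 mm) or tipped over (distance of any of tape_roll, stamp_a, jar_clear, stilt_b from where it was at the start of the episode above 0.025 m or angle between any of tape_roll, stamp_a, jar_clear, stilt_b's own z axis and vertical above 0.5 rad).
It also fails if it takes over 43 s, if anything falls off the work surface, if the arm or the gripper's body presses on something with over 40 N, if the wrist force passes 120 N, or if a joint passes its speed limit or range.

ROBOT

A 7-joint arm with a two-finger parallel gripper is mounted at the origin on a cart in front of the work surface, level with it; the furniture and walls round the work are solid. World frame = base frame: x ahead of the robot, y to its left, z up, the work surface at z = 0. Lengths are in m, angles in rad, forces in N, time in s.
With the tool pointing down it reaches from about 0.425 to 0.95 m from the base axis. Payload 4.7 kg.
Tool frame: the origin (TCP) lies on the centre line of the jaws, within the pads' length; the fingertips stand robot.nose_length ahead of it and the grasp point (between the pads) lies 8 mm behind it (robot.nose_length is the distance from the TCP to the fingertips, in m); z points along the fingers, y is the line along which they close (so a half turn about z gives the same grasp; the last joint's range is limited). The gripper opens to 85 mm and grips with 20 to 120 N. Pads are 22 mm wide; open, the fingers measure 114 mm over their backs; the gripper's body (76 mm by 85 mm) begins 54 mm behind the grasp point. The pads swing forward as they close: fully open they stand 13 mm farther back than shut.
Start: joints at [-1.341, 0.469, -0.049, 1.532, 0.024, 1.141, -0.082], TCP at [0.173, 0.653, 0.242] pointing down, gripper open.
Joint ranges: [-2.59, 2.59], [-0.33, 1.99], [-1.39, 1.29], [0.1, 2.45], [-1.04, 4.18], [0.21, 1.99], [-2.66, 2.66]. Speed limits (rad/s): [2.57, 2.57, 3.14, 3.14, 3.14, 3.14, 3.14].

INTERFACE

Orientations are given as [roll, pitch, yaw] about the fixed x, y, z axes, in that order (R = Rz(yaw) Ry(pitch) Rx(roll)).
In Python, from plant import robot gives the robot as it stands. Calls block until the motion is done:
- robot.goto(position, orientation): joint-space move of the TCP to a pose.
- robot.move_straight(position, vel=0.15, attitude=None, contact_N=None): straight line of the TCP; attitude=None keeps the orientation; vel is the mean speed in m/s. With contact_N (N) it stops when the force on the tool has changed by that much, and returns True; else False.
- robot.move_joints(angles): joint-space move.
- robot.grip(opening, strength=None): opening from 0.0 (shut) to 1.0 (fully open); strength is the grip in N (None keeps the last); returns when the fingers have stopped.
- robot.sleep(seconds).
- robot.inverse_kinematics(position, orientation): joint angles nearest the present ones, or None.
- robot.sense(): the state.
- robot.grab_frame(name): name is "scene" or "top" or "wrist"; returns a dict with "image" (400x640x3 uint8, red, green, blue), "range_z" (400x640 float32, m along the optical axis (not along the pixel's ray), 0 where there is no reading), "fx", "fy", "cx", "cy" (pixels), "dist_coeffs" ([k1, k2, p1, p2, k3] as OpenCV has them; the pictures are not rectified), "R" (3x3) and "t" (3): a world point X has camera coordinates R X + t. Camera axes: x right, y down, z forward; pixel columns grow to the right and rows downward; lengths in m; the calibration is good to about 2 mm. A picture is of the moment at which its call begins.
A pose or a line that the arm cannot do raises robot.IKError and nothing moves.
- robot.close_job(): hands the job in; it is judged then, once.
The state is a dict: "t": time; "joint_pos": joint angles; "joint_velocities": joint speeds; "effort": joint torques, N m; "tcp_pos": TCP position; "tcp_rot": TCP orientation; "wrist_force": force on the tool from outside, world axes, zero at the start; "torque": the same for the moment, N m; "opening": opening from 0.0 (shut) to 1.0 (fully open); "gripper_force": force on a finger pad.
Only numpy, scipy, OpenCV 4.12 (cv2) and the standard library are available. Lean on these libraries where they do the work, as an engineer would, in place of code of your own. Each camera call takes 0.05 s, during which the arm holds its last target. There are 200 camera calls.

## Working session

There is one attempt and no reset: what is moved stays moved. The work goes in short steps, each a Python script; the robot and the scene stay as the last script left them, time stands still between calls to the robot, and variables do not carry over. Pictures are saved under pics/ and viewed, at most 10 in all, crops included, and the job is handed in when it is done.

```bash
mkdir -p pics; ls
cat > h.py <<'E'
import numpy as np, cv2
from plant import robot
def K(f): return np.array([[f['fx'],0,f['cx']],[0,f['fy'],f['cy']],[0,0,1.]])
def ray(f,uv):
    p=cv2.undistortPoints(np.array(uv,float).reshape(-1,1,2),K(f),np.array(f['dist_coeffs'],float)).reshape(-1,2)
    d=np.c_[p,np.ones(len(p))]@np.array(f['R']); return -np.array(f['R']).T@np.array(f['t']),d
def onplane(f,uv,z):
    c,d=ray(f,uv); return c+d*((z-c[2])/d[:,2])[:,None]
def tri(f1,u1,f2,u2):
    c1,d1=ray(f1,u1);c2,d2=ray(f2,u2);out=[]
    for a,b in zip(d1,d2):
        s=np.linalg.lstsq(np.c_[a,-b],c2-c1,rcond=None)[0]
        p,q=c1+s[0]*a,c2+s[1]*b; out.append(np.r_[(p+q)/2,np.linalg.norm(p-q)])
    return np.array(out)
def save(f,n): cv2.imwrite('pics/'+n,f['image'][:,:,::-1])
E
python3 - <<'E'
from h import *
import pickle
fs={n:robot.grab_frame(n) for n in('top','scene')}
pickle.dump(fs,open('f.pkl','wb'))
for n in fs: save(fs[n],n+'0.png'); print(n,-np.array(fs[n]['R']).T@fs[n]['t'])
print(robot.sense(),robot.nose_length)
E
```

```text
pics
top [0.33120249 0.08652415 1.0153928 ]
scene [ 0.15797598 -0.41668111  0.68015757]
{'t': 0.1, 'joint_pos': array([-1.34092612,  0.46937062, -0.04854842,  1.53356279,  0.02409886,
        1.1410063 , -0.08228217]), 'joint_velocities': array([ 9.84877029e-04, -4.86023254e-04, -7.99948156e-04, -3.59554762e-03,
        2.68619035e-03,  2.41047781e-04, -4.70601566e-05]), 'effort': array([ 6.89903700e-04, -5.11516249e+01, -4.70626785e-02, -2.38390732e+01,
        1.07459683e-02,  4.36080431e-03,  1.02235387e-05]), 'tcp_pos': array([0.17261137, 0.6520386 , 0.24136452]), 'tcp_rot': array([-3.13983273e+00,  8.11748892e-05,  2.88282711e+00]), 'wrist_force': array([ 0.65981678, -0.52836395,  0.25662302]), 'torque': array([-0.00958843, -0.00713158,  0.02766899]), 'gripper_force': 0.0, 'opening': 1.001771983486752} 0.011
```

View pics/top0.png

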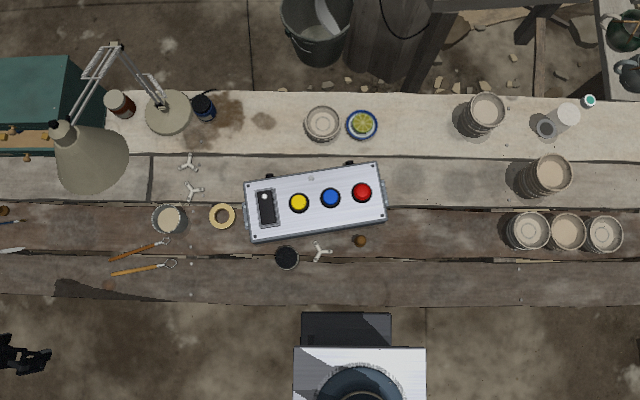

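View pics/scene0.png

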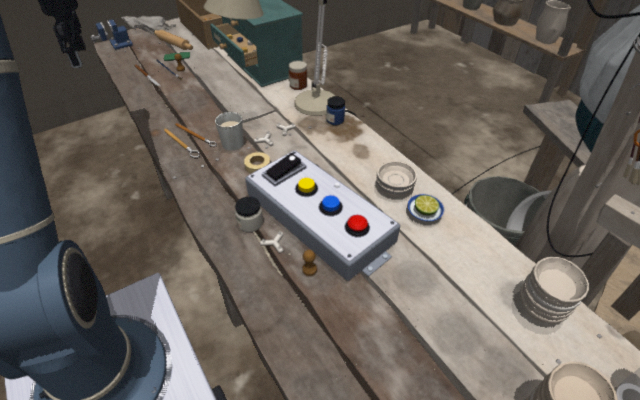

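The top view shows the rocker at (266,208) with its dot at (264,196), then yellow (299,202), blue (330,198) and red (361,192). The scene view has the dot near (292,158), yellow (307,186), blue (331,205) and red (357,224). A lamp stands to the left of the box.

```bash
cat >> h.py <<'E'
def blobs(f,box):
    u0,v0,u1,v1=box; hsv=cv2.cvtColor(f['image'],cv2.COLOR_RGB2HSV); H,S,V=[hsv[:,:,i].astype(int) for i in range(3)]
    M={'yellow':(abs(H-28)<8)&(S>150)&(V>90),'blue':(abs(H-108)<14)&(S>140)&(V>70),'red':((H<8)|(H>172))&(S>150)&(V>70)}
    r={}
    for k,m in M.items():
        m=m.astype(np.uint8); w=np.zeros_like(m); w[v0:v1,u0:u1]=m[v0:v1,u0:u1]
        n,_,st,c=cv2.connectedComponentsWithStats(w)
        if n>1:
            i=1+np.argmax(st[1:,4]); r[k]=(c[i],st[i])
    return r
E
python3 - <<'E'
from h import *
import pickle
fs=pickle.load(open('f.pkl','rb'));t,s=fs['top'],fs['scene']
bt=blobs(t,(240,160,390,240));bs=blobs(s,(240,140,400,260))
def dot(f,box):
    u0,v0,u1,v1=box;g=cv2.cvtColor(f['image'],cv2.COLOR_RGB2GRAY)[v0:v1,u0:u1]
    n,_,st,c=cv2.connectedComponentsWithStats((g>150).astype(np.uint8))
    print(st[1:].tolist()); i=1+np.argmax(st[1:,4]); return c[i]+[u0,v0]
bt['dot']=(dot(t,(258,190,271,203)),0);bs['dot']=(dot(s,(284,152,299,163)),0)
P={}
for k in bt:
    z={'dot':.087,'red':.08}.get(k,.08)
    print(k,bt[k],bs[k],tri(t,[bt[k][0]],s,[bs[k][0]])[0].round(4),onplane(t,[bt[k][0]],z)[0].round(4),onplane(s,[bs[k][0]],z)[0].round(4))
# tall obstacles from depth
for f in (t,s):
    vv,uu=np.mgrid[0:400:2,0:640:2];uv=np.c_[uu.ravel(),vv.ravel()];d=f['range_z'][vv,uu].ravel()
    c,r=ray(f,uv);p=(c+r*d[:,None])[d>0]
    m=(p[:,2]>.1)&(p[:,0]>.3)&(p[:,0]<1)&(abs(p[:,1])<1)
    h,_,_=np.histogram2d(p[m,0],p[m,1],bins=[np.arange(.3,1.01,.1),np.arange(-1,1.01,.1)]);print(h.astype(int))
    q=p[m&(p[:,1]>.3)&(p[:,1]<.8)]; print(q.min(0),q.max(0))
E
```

```text
[[4, 4, 5, 5, 20]]
[[0, 0, 5, 5, 17], [7, 0, 1, 1, 1], [11, 0, 4, 5, 16], [5, 4, 6, 4, 19]]
yellow (array([298.17894737, 201.73157895]), array([291, 195,  16,  15, 190], dtype=int32)) (array([305.95811518, 184.56020942]), array([298, 178,  17,  14, 191], dtype=int32)) [0.4883 0.1502 0.0724 0.0015] [0.4877 0.1494 0.08  ] [0.4835 0.1433 0.08  ]
blue (array([330.12755102, 196.52040816]), array([323, 189,  16,  16, 196], dtype=int32)) (array([330.36888889, 203.16888889]), array([322, 196,  18,  16, 225], dtype=int32)) [0.5016 0.076  0.0725 0.0017] [0.501  0.0757 0.08  ] [0.4965 0.0701 0.08  ]
red (array([361.89035088, 191.57017544]), array([354, 184,  17,  17, 228], dtype=int32)) (array([357.11462451, 222.77470356]), array([347, 215,  21,  16, 253], dtype=int32)) [0.5142 0.0019 0.075  0.0012] [0.5138 0.002  0.08  ] [ 0.5107 -0.0014  0.08  ]
dot (array([264.05, 195.9 ]), 0) (array([291.63157895, 157.52631579]), 0) [0.4982 0.2279 0.0885 0.0012] [0.499  0.2279 0.087 ] [0.4985 0.2297 0.087 ]
[[  0   0   0   0   0   0   0   0   0   0   0   0   0   0   0   0   0   0
    0   0]
 [  0   0   0   
[... 530 characters left out ...]
[0.79688479 0.79992424 0.4523532 ]
[[  0   0   0   0   0   0   0   0   0   0   0   0   0   0   0   0   0   0
    0   0]
 [  0   0   0   0   0   0   0   0   0   0   0   0   0   0 115  11   0   0
    0   0]
 [  0   0   0   0   0 484  29   0   0   0   0   0   0   0 112   0   9  35
   39  12]
 [  0   0   0   0   0  25   2   1   0   0   0   0   0   0   0   0 216  83
   29  29]
 [  0   0   0   0   0   0   3   4   0   0   0   0   0   0  68  54 256  86
   26   0]
 [  0   0   0   0   0   0   0   0   0   0   0   0   0   0   0   0   0   0
    0   0]
 [  0   0   0   0   0   0   0   0   0   0   0   0   0   0   0   0   0   0
    0   0]]
[0.45031372 0.43777416 0.1000624 ] [0.79809056 0.79782309 0.36350861]
```

Run:
```python
from h import *
import pickle
Y=.173-np.pi
s=robot.sense();y0=s['tcp_rot'][2]
robot.goto([.115,.43,.33],[np.pi,0,y0]); print(robot.sense()['t'])
# swing on joint 1 only, then extend
q=robot.sense()['joint_pos'].copy(); q[0]=-0.35; robot.move_joints(q)
s=robot.sense();print(s['t'],s['tcp_pos'],s['wrist_force'])
robot.grip(0.0)
c=[None,None]
for Yt in (Y,Y+np.pi): print(robot.inverse_kinematics([.485,.19,.30],[np.pi,0,Yt]))
```

```text
1.0667
2.6167 [0.42193323 0.14507084 0.32976285] [-0.1206998   0.27458979  0.30701228]
[-0.33595059  0.17355415 -0.13615115  1.8139182   0.02561526  1.15581586
  1.26338608]
[-0.43921825  0.16817309 -0.01741     1.81955834  0.00318695  1.15388811
 -1.85546952]
```

Run:
```python
from h import *
import pickle
Y=.173-np.pi
robot.goto([.44,.15,.30],[np.pi,0,Y]);robot.sleep(.2)
a=robot.grab_frame('wrist')
robot.move_straight([.44,.21,.30]);robot.sleep(.2)
b=robot.grab_frame('wrist')
pickle.dump((a,b),open('w.pkl','wb'))
cv2.imwrite('pics/w0.png',np.vstack([cv2.resize(f['image'],(480,300)) for f in(a,b)])[:,:,::-1])
for f in(a,b):print({k:v[0].round(1).tolist()+v[1][2:].tolist() for k,v in blobs(f,(0,0,640,400)).items()},-f['R'].T@f['t'])
print(robot.sense()['t'])
```

```text
{'yellow': [316.6, 217.1, 15, 5, 53], 'blue': [255.6, 206.7, 28, 27, 573], 'red': [192.7, 206.9, 26, 29, 511]} [0.35991611 0.1375288  0.43157646]
{'yellow': [269.1, 199.0, 28, 27, 554], 'blue': [207.9, 199.1, 29, 27, 574], 'red': [144.7, 199.0, 26, 29, 524]} [0.36010684 0.19651315 0.43150756]
5.7083
```

View pics/w0.png

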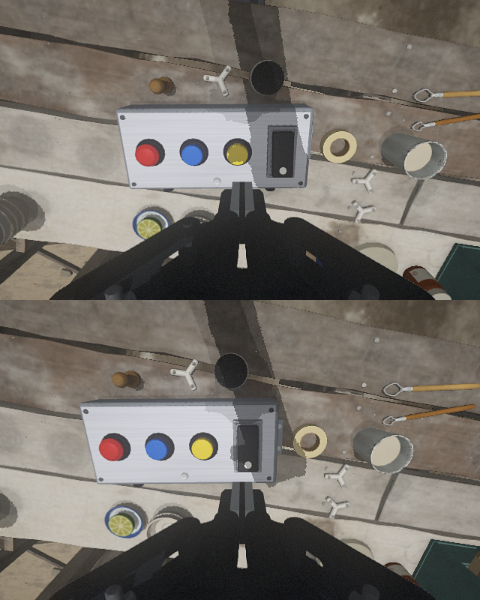

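The wrist views, in full-resolution pixels, show the dot at about (377,227) and (331,220). Red, blue and yellow are in a row to the left of the rocker, and the closed fingers are at bottom centre.

Run:
```python
from h import *
import pickle
a,b=pickle.load(open('w.pkl','rb'))
A,B=[{k:v[0] for k,v in blobs(f,(0,0,640,400)).items()} for f in(a,b)]
for f,D,(u,v) in((a,A,(377,227)),(b,B,(331,220))):
    g=cv2.cvtColor(f['image'],cv2.COLOR_RGB2GRAY)[v-10:v+10,u-10:u+10]
    n,_,st,c=cv2.connectedComponentsWithStats((g>110).astype(np.uint8))
    m=[i for i in range(1,n) if 15<st[i,4]<130]; print(st[1:].tolist()); i=min(m,key=lambda i:np.hypot(*(c[i]-10)));D['dot']=c[i]+[u-10,v-10]
for k in('dot','blue','red','yellow'):
    z={'dot':.087,'red':.082}.get(k,.08)
    print(k,A[k],B[k],tri(a,[A[k]],b,[B[k]])[0].round(4),onplane(a,[A[k]],z)[0].round(4),onplane(b,[B[k]],z)[0].round(4))
```

```text
[[5, 6, 10, 10, 72]]
[[5, 5, 10, 10, 75], [0, 19, 14, 1, 14]]
dot [376.84722222 227.31944444] [330.13333333 219.72      ] [4.978e-01 2.298e-01 8.770e-02 1.000e-04] [0.498 0.23  0.087] [0.4981 0.2298 0.087 ]
blue [255.63350785 206.68760908] [207.92160279 199.14808362] [5.00e-01 7.82e-02 7.87e-02 1.00e-04] [0.4995 0.0784 0.08  ] [0.4996 0.0786 0.08  ]
red [192.74168297 206.85714286] [144.73854962 198.96183206] [5.14e-01 1.10e-03 7.70e-02 5.00e-04] [0.5121 0.003  0.082 ] [0.5116 0.0039 0.082 ]
yellow [316.56603774 217.0754717 ] [269.05956679 198.97472924] [0.4824 0.1543 0.109  0.0118] [0.5002 0.1547 0.08  ] [0.4867 0.1521 0.08  ]
```

```bash
cat >> h.py <<'E'
Y=.173-np.pi; N=robot.nose_length
def press(x,y,top,end,F=15):
    robot.move_straight([x,y,top+.03+N],vel=.15)
    robot.move_straight([x,y,top+.008+N],vel=.06); robot.sleep(.2)
    c=robot.move_straight([x,y,end+N],vel=.02,contact_N=F); robot.sleep(.2)
    s=robot.sense(); print(c,'tip',(s['tcp_pos']-[0,0,N]).round(4),'F',s['wrist_force'].round(1),s['t'])
    robot.move_straight([x,y,top+.05+N],vel=.12)
E
python3 - <<'E'
from h import *
robot.goto([.498,.2298,.16],[np.pi,0,Y])
press(.498+.001,.2298,.0877,.0765)
robot.goto([.44,.21,.30],[np.pi,0,Y]);robot.sleep(.2)
f=robot.grab_frame('wrist');save(f,'w1.png')
cv2.imwrite('pics/w1.png',cv2.resize(f['image'][120:260,200:400],(800,560),interpolation=cv2.INTER_CUBIC)[:,:,::-1])
u,v=331,220
g=cv2.cvtColor(f['image'],cv2.COLOR_RGB2GRAY)[v-10:v+10,u-10:u+10]
n,_,st,c=cv2.connectedComponentsWithStats((g>110).astype(np.uint8));print(st[1:].tolist(),c[1:]+[u-10,v-10])
print(robot.sense()['t'])
E
```

```text
True tip [0.5008 0.2302 0.08  ] F [-1.4 -0.4  6.4] 8.4583
[[4, 7, 10, 9, 69], [0, 19, 14, 1, 14]] [[329.2173913  221.23188406]
 [327.5        229.        ]]
10.0333
```

View pics/w1.png

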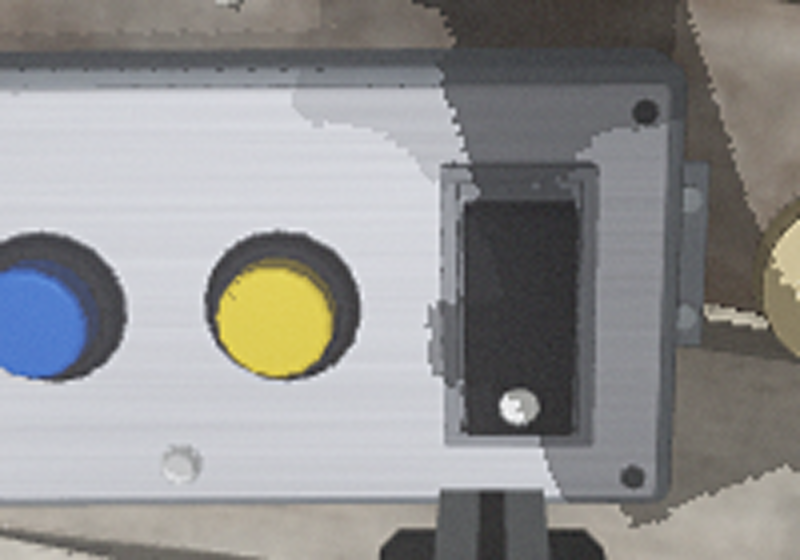

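The close crop shows the rocker's dot at about (329,221), shifted from (330,219.7). I'll check that shift against the one expected for on before pressing the buttons.

Run:
```python
from h import *
f=robot.grab_frame('wrist')
for P in((.4978,.2298,.0877),(.4978,.2298,.0797)):
    print(cv2.projectPoints(np.array([P]),cv2.Rodrigues(f['R'])[0],f['t'],K(f),np.array(f['dist_coeffs'],float))[0].ravel())
# depth heights along rocker
X=np.array([np.cos(.173),np.sin(.173),0]);d0=np.array([.4978,.2298,.08])
for s in(-58,-50,-40,-26,-13,-6,0,4):
    P=d0+X*s/1000
    u,v=cv2.projectPoints(P[None],cv2.Rodrigues(f['R'])[0],f['t'],K(f),np.array(f['dist_coeffs'],float))[0].ravel()
    z=np.median(f['range_z'][int(v)-1:int(v)+2,int(u)-1:int(u)+2]);c,r=ray(f,[(u,v)]);print(s,(c+r[0]*z)[2].round(4))
```

```text
[329.33272344 221.00815865]
[329.19698591 218.54567125]
-58 0.0868
-50 0.0878
-40 0.0865
-26 0.084
-13 0.0817
-6 0.08
0 0.0795
4 0.0789
```

The depth profile along the rocker has the front at 87 mm and the dot at 79.5 mm, so it is fully on. Next are blue and then yellow.

Run:
```python
from h import *
robot.goto([.4998,.0780,.16],[np.pi,0,Y])
press(.4995,.0780,.080,.069,20)
robot.goto([.44,.15,.30],[np.pi,0,Y]);robot.sleep(.2)
f=robot.grab_frame('wrist')
for P in((.4998,.078,.072),(.487,.1517,.08),(.4978,.2298,.0795)):
    u,v=cv2.projectPoints(np.array([P]),cv2.Rodrigues(f['R'])[0],f['t'],K(f),np.array(f['dist_coeffs'],float))[0].ravel()
    z=np.median(f['range_z'][int(v)-3:int(v)+4,int(u)-3:int(u)+4]);c,r=ray(f,[(u,v)]);print((c+r[0]*z)[2].round(4))
print(robot.sense()['t'])
```

```text
True tip [0.4996 0.078  0.0721] F [-0.9 -0.3  5.2] 13.025
0.072
0.0793
0.0796
14.675
```

Blue is fully in at 72 mm and the rocker is still on, so I'll press yellow.

Run:
```python
from h import *
robot.goto([.487,.1517,.16],[np.pi,0,Y])
press(.487,.1517,.080,.069,20)
robot.goto([.44,.15,.30],[np.pi,0,Y]);robot.sleep(.3)
f=robot.grab_frame('wrist');save(f,'w2.png')
for P in((.4998,.078,.072),(.487,.1517,.072),(.4978,.2298,.0795)):
    u,v=cv2.projectPoints(np.array([P]),cv2.Rodrigues(f['R'])[0],f['t'],K(f),np.array(f['dist_coeffs'],float))[0].ravel()
    z=np.median(f['range_z'][int(v)-3:int(v)+4,int(u)-3:int(u)+4]);c,r=ray(f,[(u,v)]);print((c+r[0]*z)[2].round(4))
print(robot.sense()['t'])
```

```text
True tip [0.4871 0.1517 0.0721] F [-2.   0.2  5.6] 17.4333
0.072
0.072
0.08
19.1167
```

View pics/w2.png

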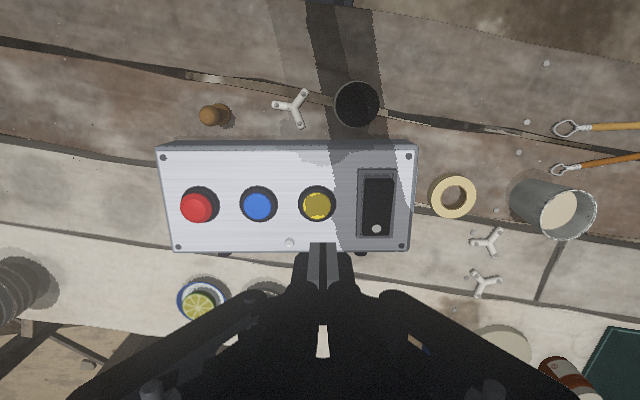

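The picture shows blue (258,205) and yellow (317,205) sunk in their collars, the rocker on with its dot at (376,228), and red (197,207) out. The jar, stamp, stilt and tape look undisturbed, and the hand is clear above the box.

```bash
python3 -c "
from plant import robot
print(robot.close_job())"
```

```text
the job is handed in; nothing more can be done
None
```

The job is handed in: the rocker is on and the blue and yellow buttons are fully in, pressed in that order, with red not pressed, the loose items undisturbed and the hand clear; no verdict was returned.

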